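# Clamp the tube rack on the shaker

### The job

Clamp the tube rack on the shaker platform ready for a run: squeeze the clamp's release bar against its palm grip, keep it squeezed while you slide the clamp along until it has pushed the rack square against the rear stop bar and its sprung strip is pressed in about three quarters of the way, then let go so that the locking pin drops into a notch and the clamp stays tight. Never press so hard that the strip's springs bottom out, and leave the tip box, bottle and pipette where they are.

Things in the scene. Friction and masses are not known exactly. Their poses are not given: they have to be found in the camera images.
- shaker: Orbital shaker, fixed on the bench: white housing, aluminium platform 330 (x) x 300 (y) mm, top 95 mm above the bench. Origin: on the bench under the platform's centre. x: the clamp's sliding direction, from the clamp to the rear stop bar; z up. Rails 20 mm high along the platform's y edges. A slot 22 mm wide along its middle holds steel cross rungs 6 mm apart, the notches for the locking pin.
- platform_mid (a point): Centre of the platform's top face (axes as the shaker's). Beyond the rack a rear stop bar stands across the platform (36 mm high, rubber face 220 mm long). It is screwed down and does not move; its face lies somewhere between x = 0.105 and x = 0.150 from this point and is not measured.
- clamp: Sliding clamp across the platform. Origin: on the platform's top face, below the grip's middle; axes as the shaker's. Slides along x only, 145 mm at most, friction about 1.5 N. Two parallel bars along y stand on it, to be squeezed together along x: palm grip (fixed, -x side) and release bar (+x side). Outside width 48 mm at rest (x -0.025 to 0.023), 37 mm fully squeezed (x -0.025 to 0.012).
- palm_grip (a point): Middle of the fixed black palm grip: 82 mm long (y), 14 mm thick (x), 24 mm high; lies at x = -0.018, z = 0.070 from the clamp's origin. Its two posts stand below it, from y = 0.031 to 0.041 either side; below z = 0.041 is the clamp's own plate and beam.
- release_bar (a point): Middle of the steel release bar at the top of the lever: round, 12 mm thick, 66 mm long (y); at rest at x = 0.017, z = 0.066 from the clamp's origin. Squeezed, it moves 11 mm towards the palm grip (-x) and lifts the locking pin; takes 8 N at first, 15 N fully. Its arms stand below its ends (|y| above 0.026). Nothing else within 60 mm in x is higher than z = 0.041.
- lever (a joint): Angle of the release lever: 0 rad at rest with the pin down in a notch, 0.30 fully squeezed; the pin is clear of the rungs above about 0.25. A spring returns it. Pin down blocks sliding both ways (1.5 mm play). Let go above a rung, the clamp is pushed back by its pressed strip, by 6 mm at most, until the pin drops into a notch.
- strip_free (a point): Point on the clamp at x = 0.085, z = 0.025 from its origin, where the middle of the pressure strip's face stands while it is free (this point does not move with the strip). The strip: aluminium with rubber face, 230 mm long (y), 30 mm high, faces +x, carried by two spring plungers: 1.8 N per mm, pressed in at most 12 mm (21 N).
- rack: Loose orange tube rack 76 (x) x 190 (y) x 50 mm high with capped tubes standing up to 68 mm, about 0.34 kg. Origin: centre of its underside; stands on the platform between the clamp's strip and the rear stop bar, long side across the platform, a little askew, with a gap of 3 to 87 mm behind it. Pushing it along the platform takes about 1 N.
- tip_box: Bystander: box of pipette tips 83 x 122 x 69 mm high, clear with a yellow top, on the bench beside the shaker. Origin: centre of its underside.
- bottle: Bystander: round glass bottle 70 mm across, 135 mm high with a blue cap, on the bench beside the shaker. Origin: centre of its underside.
- pipette: Bystander: hand pipette lying on the bench, about 245 mm long, 26 mm high. Origin: on the bench under its middle; x along it towards its tip.

How it is judged (in metres and radians):
On the way:
1. the clamp has been slid at least 20 mm with its release lever held squeezed (value of joint lever above 0.2 rad and distance of clamp from where it was at the start of the episode above 0.02 m), for 0.2 s.
At the end, for the whole second after the job is handed in: The lever is back at rest (under 0.06 rad, pin down in a notch), the strip bears on the rack with 2.5 to 22 N (pressed in over about 1.4 mm; friction alone cannot hold that, so the rack is against the rear stop), and the rack is upright, square to the platform within 2 degrees and at rest (value of joint lever below 0.06 rad and contact force between clamp and rack between 2.5 and 22 N and angle between the x axis of rack and the x axis of shaker, either way round below 0.035 rad and angle between rack's own z axis and vertical below 0.05 rad and linear speed of rack below 0.01 m/s); the robot touches nothing.
It fails at once if the clamp pressed the rack with more than 24 N (springs bottomed out) (contact force between clamp and rack above 24 N).
It fails at once if the tip box, bottle or pipette was moved more than 20 mm (distance of any of tip_box, bottle, pipette from where it was at the start of the episode above 0.02 m).
It also fails if it takes over 42 s, if anything falls off the work surface, if the arm or the gripper's body presses on something with over 40 N, if the wrist force passes 120 N, or if a joint passes its speed limit or range.

### The arm

A 6-joint arm with a two-finger parallel gripper is mounted at the origin on the work surface. World frame = base frame: x ahead of the robot, y to its left, z up, the work surface at z = 0. Lengths are in mm, angles in rad, forces in N, time in s.
With the tool pointing down it reaches from about 350 to 875 mm from the base axis. Payload 4.2 kg.
Tool frame: the origin (TCP) lies midway between the tips of the shut fingers; the grasp point (between the pads) lies ctrl.tcp_to_grasp behind it (ctrl.tcp_to_grasp is the distance from the TCP to the grasp point, in mm); z points along the fingers, y is the line along which they close (so a half turn about z gives the same grasp; the last joint's range is limited). The gripper opens to 87 mm and grips with 3 to 60 N. Pads are 19 mm wide; open, the fingers measure 117 mm over their backs; the gripper's body (75 mm by 190 mm) begins 51 mm behind the grasp point.
Start: joints at [-0.914, 0.385, 0.008, 0, -1.194, -0.259], TCP at [242.132, -576.169, 222.55] pointing down, gripper open.
Joint ranges: [-3.14, 3.14], [-1.21, 2.06], [-1.07, 1.41], [-3.16, 2.05], [-2.99, -0.16], [-3.1, 3.1]. Speed limits (rad/s): [2.79, 2.79, 3.14, 3.14, 3.14, 3.14].

### API

Orientations are given as a unit quaternion [w, x, y, z].
In Python, from station import ctrl gives the robot as it stands.
- The arm moves only by the tool carry_out, never from a script. Its argument "plan" is text: rows parted by semicolons, each of 7 numbers parted by spaces: the shift along the world's x, y, z in mm, then the turn, a rotation vector about the world's x, y, z in rad, then the finger opening in mm, from 0 to 87. In form: x y z ax ay az gripper; .... A call has 1 to 20 rows; each row shifts and turns the commanded pose from where the row before left it; what a row does not reach is not made up. A row lasts 1/10 s, in which the tool goes at most 50 mm and 8.59 degrees, less where a joint would pass 70% of its speed; a pose out of reach is approached as far as the arm can. A call is refused whole if a number of a shift passes 50 or a number of a turn 0.15, either way. A call with a gripper value outside its range is refused whole. The fingers move at their own pace and stop on an object; the grip force is fixed at half the most. Time passes only in rows, so rows that do not move let the fingers close. It gives the time, the measured TCP pose, the force, the opening and the grip force at its end, in the units of the state.
- ctrl.sense(): the state, without advancing time (a new reading comes with each control period).
- ctrl.snapshot(name): name is "scene" or "top"; returns a dict with "pixels" (480x640x3 uint8, red, green, blue), "range_z" (480x640 float32, mm along the optical axis (not along the pixel's ray), 0 where there is no reading), "K" (3x3 intrinsics, pixels), "dist_coeffs" ([k1, k2, p1, p2, k3] as OpenCV has them; the pictures are not rectified), "world_from_camera" (4x4, takes a point from camera to world coordinates). Camera axes: x right, y up, looking along -z (the intrinsics and any distortion apply to the point x, -y, -z); pixel columns grow to the right and rows downward; lengths in mm; the calibration is good to about 2 mm. A picture is of the moment at which its call begins.
- ctrl.sign_off(): hands the job in; it is judged then, once.
Trained networks look in a picture, given as the dict that the camera call returned (one of the last four; its "shot" number tells which), for a name from the list of things; names that differ only in an ending like _2 or _b are one class to them, and where a whole thing is asked for, a point or a joint stands for the part that bears it (a point fixed in the world has none). Each returns a list of dicts, best first, with "score" (0 to 1); they miss things now and then, are a little off and sometimes report something else, mostly with a low value. They report only what shows in the picture. A call takes as long as a camera call.
- ctrl.look_for(picture, label): "point" ([column, row] in pixels, amid what is visible of it).
- ctrl.mark_of(picture, label): "point" ([column, row] in pixels: a listed point, or the origin of a listed thing).
The state is a dict: "time_s": time; "q": joint angles; "qvel": joint speeds; "tau": joint torques, N m; "tcp_pos": TCP position; "tool_rot": TCP orientation; "force": force on the tool from outside, world axes, zero at the start; "moment": the same for the moment, N m; "finger_gap": finger opening in mm; "gripper_force": force on a finger pad.
Only numpy, scipy, OpenCV 4.12 (cv2) and the standard library are available. Lean on these libraries where they do the work, as an engineer would, in place of code of your own. Each camera call takes 0.05 s, during which the arm holds its last target. There are 200 camera calls.

## Working session

There is one attempt and no reset: what is moved stays moved. The work goes in short steps, Python scripts to look and compute and a tool call to move; the robot and the scene stay as the last step left them, time stands still between calls to the robot, and variables do not carry over. Pictures are saved under pics/ and viewed, at most 10 in all, crops included, and the job is handed in when it is done.

Besides the shell and the picture viewer there is one more tool, called by a JSON object that holds its "op" and its "data", one argument or row to a line. carry_out: Moves the arm, as the interface text tells. Its arguments: {"type":"object","properties":{"plan":{"type":"string"}},"required":["plan"]}

```bash
mkdir -p pics; ls
cat > h.py <<'E'
import numpy as np, cv2
from station import ctrl
def snap(n,f=None):
    s=ctrl.snapshot(n)
    if f: cv2.imwrite('pics/'+f,s['pixels'][:,:,::-1])
    return s
def ray(s,p):
    u=cv2.undistortPoints(np.array([[p]],float),np.array(s['K'],float),np.array(s['dist_coeffs'],float))[0,0]
    T=np.array(s['world_from_camera']); d=T[:3,:3]@np.array([u[0],-u[1],-1.0]); return T[:3,3],d
def at_z(s,p,z):
    o,d=ray(s,p); return o+d*(z-o[2])/d[2]
def at_d(s,p):
    o,d=ray(s,p); c,r=int(round(p[0])),int(round(p[1])); w=s['range_z'][r-2:r+3,c-2:c+3]; w=w[w>0]
    return o+d*np.median(w) if w.size else None
E
python3 - <<'E'
from h import *
np.set_printoptions(precision=1,suppress=True)
print(ctrl.tcp_to_grasp, ctrl.sense())
for n in ['scene','top']:
    s=snap(n,n+'0.png'); print(n,np.array(s['world_from_camera'])[:3,3])
    for l in ['shaker','platform_mid','clamp','palm_grip','release_bar','strip_free','rack','tip_box','bottle','pipette']:
        for k,f in (('look',ctrl.look_for),('mark',ctrl.mark_of)):
            r=f(s,l)[:2]
            for q in r: print(l,k,round(q['score'],2),np.array(q['point']),at_d(s,q['point']))
E
```

```text
pics
18.700000000000003 {'time_s': 0.0, 'q': array([-0.9,  0.4,  0. , -0. , -1.2, -0.3]), 'qvel': array([-0.,  0.,  0., -0.,  0., -0.]), 'tau': array([  0. , -39.1,  18.7,   4.2,   0. ,  -0. ]), 'tcp_pos': array([ 241.9, -575.6,  221.5]), 'tool_rot': array([-0. , -0.2,  1. ,  0. ]), 'force': array([-0.5,  0.3,  0.4]), 'moment': array([ 0., -0.,  0.]), 'gripper_force': 0.0, 'finger_gap': 87.00893008377761}
scene [ 983.2 -435.4 1105.6]
shaker look 0.72 [323.4 256.2] [579.  -62.7  93. ]
platform_mid look 0.92 [321.5 256.1] [576.4 -65.2  93.3]
platform_mid mark 0.85 [328.2 255.4] [604.4 -74.  143.7]
clamp look 0.97 [289.7 223.8] [498.8 -73.  133.5]
clamp look 0.74 [224.3 442.9] [ 695.3 -432.7   23. ]
clamp mark 0.8 [278.1 224.2] [497.3 -98.9 160.4]
palm_grip look 0.77 [284.5 226.6] [487.  -77.7 115. ]
palm_grip mark 0.9 [267.1 202.5] [454.7 -86.2 175.2]
release_bar look 0.66 [285.5 218.2] [479.8 -67.1 125.8]
release_bar mark 0.72 [282.1 214.1] [489.3 -80.6 166.2]
strip_free look 0.86 [286.9 224.5] [493.2 -75.8 127.7]
strip_free look 0.28 [325.  258.1] [604.3 -82.2 143.9]
strip_free mark 
[... 1333 characters left out ...]
5.7 158.3]
strip_free look 0.71 [341.6 272.7] [497.8 -70.3 131.6]
strip_free look 0.62 [342.6 278.8] [480.7 -71.7 164. ]
strip_free mark 0.83 [337.2 253.7] [543.7 -58.4 132.1]
strip_free mark 0.45 [331.  224.3] [610.4 -40.7 162.4]
rack look 0.75 [333.3 217.8] [634.  -46.8 120.5]
rack mark 0.89 [331.9 219.7] [625.9 -43.1 138.6]
tip_box look 0.78 [229.5 255. ] [540.1 214.   61.5]
tip_box mark 0.81 [230.9 254.4] [541.6 210.3  62.4]
bottle look 0.6 [420.6 236.5] [ 597.  -267.1  102.4]
bottle look 0.37 [343.9 273.2] [496.8 -75.9 131.5]
bottle mark 0.83 [421.1 241.2] [ 586.5 -270.1   93.2]
pipette look 0.74 [474.5 208.2] [ 690.5 -427.    23.3]
pipette mark 0.85 [467.  197.3] [ 719.9 -407.1   22.2]
```

Run:
```python
import cv2
a=cv2.imread('pics/scene0.png');b=cv2.imread('pics/top0.png')
cv2.imwrite('pics/scene0c.png',cv2.resize(a[150:350,190:456],(798,600),interpolation=cv2.INTER_CUBIC))
cv2.imwrite('pics/top0c.png',cv2.resize(b[180:330,240:440],(800,600),interpolation=cv2.INTER_CUBIC))
```

```text
(no output)
```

View pics/scene0c.png

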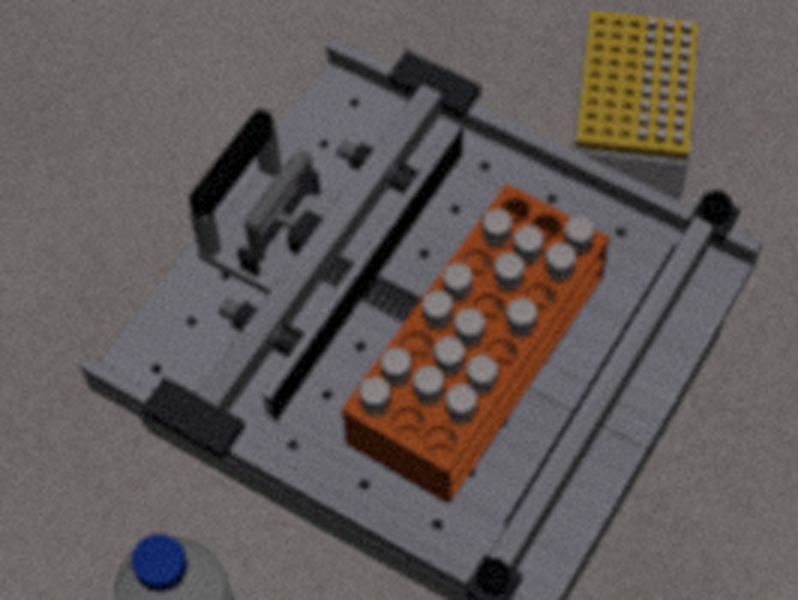

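View pics/top0c.png

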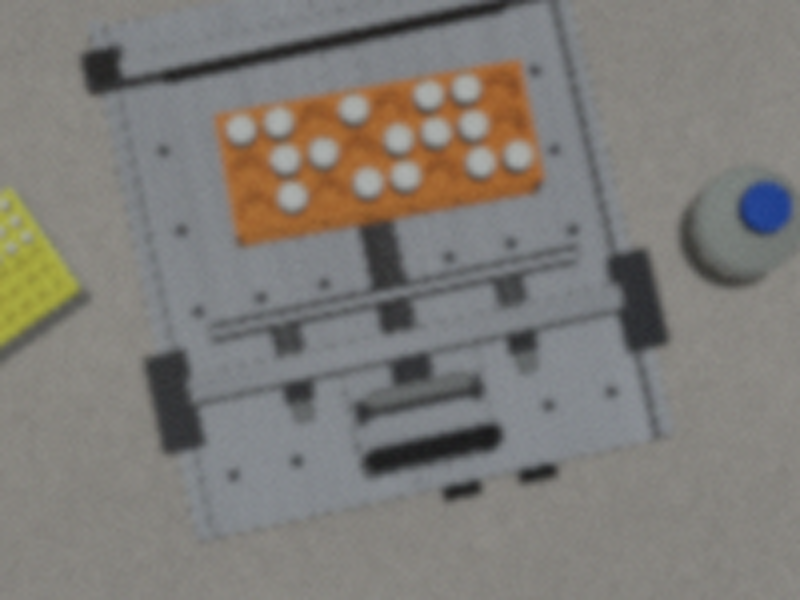

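The scene view shows the grip (black, around 270,205 in the full picture), the release bar and the strip. The orange rack is slightly askew, and the rear stop bar lies beyond it. In the top view the platform is turned about +10° from world x, with the tip box to the left and the bottle to the right, both clear of the clamp. Next I'll fit the geometry from the depth data.

```bash
cat >> h.py <<'E'
def cloud(s):
    v,u=np.mgrid[0:480,0:640]; p=np.stack([u,v],-1).reshape(-1,1,2).astype(float)
    q=cv2.undistortPoints(p,np.array(s['K'],float),np.array(s['dist_coeffs'],float))[:,0]
    z=s['range_z'].reshape(-1,1).astype(float); T=np.array(s['world_from_camera'])
    P=np.hstack([q[:,:1],-q[:,1:],-np.ones((len(q),1))])*z
    P=P@T[:3,:3].T+T[:3,3]; P[z[:,0]<=0]=np.nan; return P, s['pixels'].reshape(-1,3).astype(int)
E
python3 - <<'E'
from h import *
np.set_printoptions(precision=1,suppress=True)
for n in ['top','scene']:
    P,C=cloud(snap(n))
    def rect(m,name):
        A=P[m].astype(np.float32)
        if len(A)<5: print(name,len(A)); return
        r=cv2.minAreaRect(A[:,:2]); vx=cv2.fitLine(A[:,:2],cv2.DIST_L2,0,.01,.01).ravel()
        print(n,name,len(A),'c',np.array(r[0]),np.array(r[1]),'ang',round(r[2],2),'med',np.median(A,0),'line deg',round(np.degrees(np.arctan2(vx[1],vx[0])),2))
    near=(np.hypot(P[:,0]-560,P[:,1]+60)<260)&(P[:,1]>-230)&(P[:,1]<130)
    z=P[:,2]; x=P[:,0]
    rect(near&(z>80)&(z<100),'platform')
    g=near&(x<520)&(z>150)
    rect(g&(z>169),'grip')
    rect(g&(z>150)&(z<169)&(x>465),'relbar')
    orange=(C[:,0]>C[:,2]*1.8)&(C[:,0]>100)
    rect(near&orange&(z>138)&(z<155),'rack top')
    rect(near&(x>640)&(z>122)&(z<140)&~orange,'stop')
    rect(near&(x>500)&(x<580)&(z>125)&(z<142)&~orange,'strip+beam')
E
```

```text
Traceback (most recent call last):
cv2.error: OpenCV(4.12.0) /io/opencv/modules/imgproc/src/convhull.cpp:143: error: (-215:Assertion failed) total >= 0 && (depth == CV_32F || depth == CV_32S) in function 'convexHull'
```

```bash
cat > geo.py <<'E'
from h import *
np.set_printoptions(precision=1,suppress=True)
for n in ['top','scene']:
    P,C=cloud(snap(n))
    def rect(m,name):
        A=P[m].astype(np.float32)
        if len(A)<5: print(name,len(A)); return
        B=np.ascontiguousarray(A[:,:2]).reshape(-1,1,2)
        r=cv2.minAreaRect(B); vx=cv2.fitLine(B,cv2.DIST_L2,0,.01,.01).ravel()
        print(n,name,len(A),'c',np.array(r[0]),np.array(r[1]),'ang',round(r[2],2),'med',np.median(A,0),'line deg',round(np.degrees(np.arctan2(vx[1],vx[0])),2))
    near=(np.hypot(P[:,0]-560,P[:,1]+60)<260)&(P[:,1]>-230)&(P[:,1]<130)
    z=P[:,2]; x=P[:,0]
    rect(near&(z>80)&(z<100),'platform')
    g=near&(x<520)&(z>150)
    rect(g&(z>169),'grip')
    rect(g&(z>150)&(z<169)&(x>465),'relbar')
    orange=(C[:,0]>C[:,2]*1.8)&(C[:,0]>60)
    rect(near&orange&(z>138)&(z<155),'rack top')
    rect(near&(x>640)&(z>122)&(z<140)&~orange,'stop')
    rect(near&(x>500)&(x<580)&(z>125)&(z<142)&~orange,'strip+beam')
E
python3 geo.py
```

```text
top platform 8389 c [588.7 -47.5] [331.9 288.8] ang 14.06 med [576.  -38.   94.4] line deg 17.59
top grip 222 c [465.7 -81.8] [45.9 79.6] ang 13.99 med [451.1 -84.6 175.3] line deg -75.4
top relbar 120 c [484.3 -77. ] [11.8 63.3] ang 14.09 med [484.7 -77.2 164.4] line deg -76.01
top rack top 1018 c [632.8 -49. ] [ 76.3 188.5] ang 12.36 med [626.7 -46.4 144.3] line deg -76.27
top stop 858 c [677.6 -29.8] [107.8 310.7] ang 14.25 med [711.  -21.6 129.9] line deg -75.77
top strip+beam 1178 c [539.2 -71.5] [ 77.7 311.7] ang 0.41 med [ 532.2 -106.8  132.1] line deg -81.61
scene platform 11586 c [590.3 -54.3] [332.3 296.6] ang 14.05 med [615.  -58.4  94.8] line deg 16.35
scene grip 282 c [468.2 -82.8] [44.8 79.1] ang 12.97 med [454.5 -85.9 174.6] line deg -77.31
scene relbar 230 c [485.6 -86. ] [79.  32.7] ang 80.67 med [486.9 -83.4 164.9] line deg -89.7
scene rack top 1727 c [634.2 -48.5] [ 77.5 191.6] ang 12.4 med [642.8 -60.9 144.6] line deg -76.66
scene stop 1551 c [673.3 -32.3] [117.9 313.8] ang 13.92 med [714.5 -44.2 130.4] line deg -78.43
scene strip+beam 2148 c [522.5 -71.5] [ 69.6 311.3] ang 12.23 med [ 536.2 -113.4  131.8] line deg -80.99
```

```bash
cat > geo2.py <<'E'
from h import *
from scipy.spatial.transform import Rotation as R
np.set_printoptions(precision=1,suppress=True)
yaw=np.radians(14.05); ex=np.array([np.cos(yaw),np.sin(yaw)]); ey=np.array([-ex[1],ex[0]]); O=np.array([589,-49.5])
def prof():
    for n in ['top','scene']:
        P,C=cloud(snap(n)); a=(P[:,:2]-O)@ex; b=(P[:,:2]-O)@ey; z=P[:,2]
        org=(C[:,0]>C[:,2]*1.8)&(C[:,0]>60); pc=lambda v:np.percentile(v,[3,50,97]) if len(v) else v
        print(n,'grip a',pc(a[(z>169)&(z<185)&(abs(b)<30)&(a<-110)]),'b',pc(b[(z>169)&(z<185)&(abs(b)<80)&(a<-130)]))
        print(' bar a',pc(a[(z>161)&(z<170)&(abs(b)<24)&(a>-125)&(a<-30)&~org]))
        print(' strip a',pc(a[(z>128)&(z<140)&(abs(b+80)<25)&(a>-65)&(a<90)&~org]))
        for c in(-70,0,70): print(' rack b=',c,pc(a[(z>138)&(z<150)&(abs(b-c)<10)&org]),end='')
        print('\n stop a',pc(a[(z>125)&(z<136)&(abs(b)<100)&(a>95)&~org]))
if __name__=='__main__':
    prof()
    s=ctrl.sense(); r=R.from_quat(np.roll(s['tool_rot'],-1)); y=r.apply([0,1,0]); print('tool z',r.apply([0,0,1]),'tool y yaw',np.degrees(np.arctan2(y[1],y[0])), s['q'])
E
python3 geo2.py
```

```text
top grip a [-149.8 -143.2 -136.6] b [-38.7  -1.6  35.6]
 bar a [-113.7 -108.7 -102.9]
 strip a [-62.7 -44.9  34.9]
 rack b= -70 [ 3.4 29.7 77.1] rack b= 0 [ 5.3 38.3 77.6] rack b= 70 [ 8.2 35.8 77.7]
 stop a [118.4 125.8 134.2]
scene grip a [-146.6 -138.9 -133.3] b [-40.7  -4.   34.4]
 bar a [-111.6 -105.  -100.6]
 strip a [-56.6 -40.1  56.6]
 rack b= -70 [ 6.  49.8 79.7] rack b= 0 [ 8.  53.9 82.3] rack b= 70 [10.9 41.6 83.3]
 stop a [119.4 127.5 135. ]
tool z [ 0. -0. -1.] tool y yaw 112.79042152853557 [-0.9  0.4  0.  -0.  -1.2 -0.3]
```

{"op": "carry_out", "data": {
  "plan": "11 24.6 1 0 0 0.0709 87;11 24.6 1 0 0 0.0709 87;11 24.6 1 0 0 0.0709 87;11 24.6 1 0 0 0.0709 87;11 24.6 1 0 0 0.0709 87;11 24.6 1 0 0 0.0709 87;11 24.6 1 0 0 0.0709 87;11 24.6 1 0 0 0.0709 87;11 24.6 1 0 0 0.0709 87;11 24.6 1 0 0 0.0709 87;11 24.6 0 0 0 0.0709 87;11 24.6 0 0 0 0.0709 87;11 24.6 0 0 0 0.0709 87;11 24.6 0 0 0 0.0709 87;11 24.6 0 0 0 0.0709 87;11 24.6 0 0 0 0.0709 87;11 24.6 0 0 0 0.0709 87;11 24.6 0 0 0 0.0709 87;11 24.6 0 0 0 0.0709 87;13 25.6 0 0 0 0.0709 87"
}}

```text
time_s: 4.35
tcp_pos: [464.4, -82.1, 232.9]
tool_rot: [-0.0, 0.789, -0.614, 0.0]
force: [0.6, -0.3, -0.3]
finger_gap: 87.2
gripper_force: 0.0
```

{"op": "carry_out", "data": {
  "plan": "0 0 -10 0 0 0 87;0 0 -10 0 0 0 87;0 0 -10 0 0 0 87;0 0 -10 0 0 0 87;0 0 -10 0 0 0 87;0 0 -10 0 0 0 87;0 0 -10 0 0 0 87;0 0 -6 0 0 0 87;0 0 -6 0 0 0 87;0 0 -5 0 0 0 87;0 0 0 0 0 0 87;0 0 0 0 0 0 87"
}}

```text
time_s: 5.55
tcp_pos: [464.3, -83.1, 145.7]
tool_rot: [-0.0, 0.788, -0.615, 0.0]
force: [0.0, -0.3, 0.3]
finger_gap: 87.1
gripper_force: 0.0
```

Run:
```python
from h import *
s=snap('scene'); print(ctrl.sense()['tcp_pos'],ctrl.sense()['force'])
cv2.imwrite('pics/a1.png',cv2.resize(s['pixels'][150:300,190:390,::-1],(800,600),interpolation=cv2.INTER_CUBIC))
```

```text
[464.46155292 -83.11846513 145.86911156] [-0.37805329  0.13681777  0.59326625]
```

View pics/a1.png

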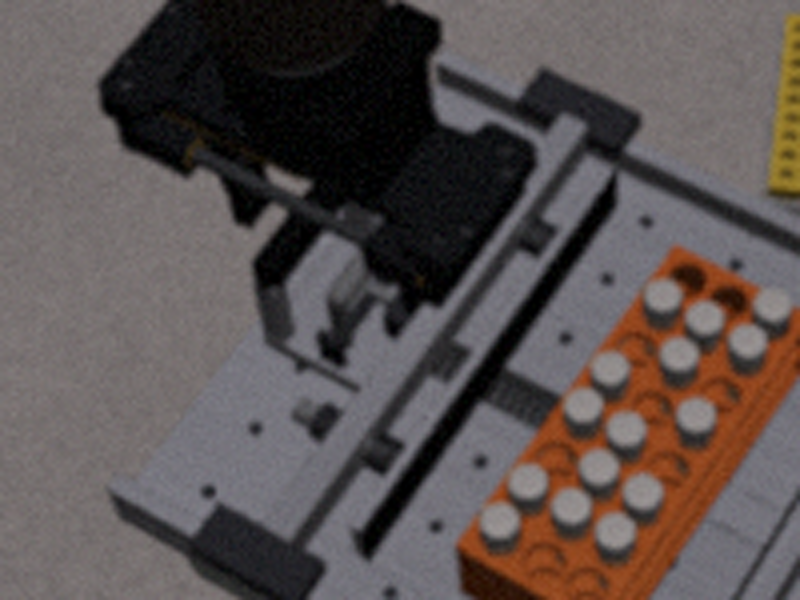

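The crop shows the fingers straddling the grip (at about 290,260) and the release bar (at about 350,280), with free space on both sides. I'll close in steps.

{"op": "carry_out", "data": {
  "plan": "0 0 0 0 0 0 70;0 0 0 0 0 0 60;0 0 0 0 0 0 54;0 0 0 0 0 0 48;0 0 0 0 0 0 42;0 0 0 0 0 0 38;0 0 0 0 0 0 36;0 0 0 0 0 0 34;0 0 0 0 0 0 34;0 0 0 0 0 0 34"
}}

```text
time_s: 6.6
tcp_pos: [463.9, -83.3, 145.7]
tool_rot: [0.0, 0.788, -0.615, -0.0]
force: [-1.4, 0.7, 4.1]
finger_gap: 36.1
gripper_force: 30.0
```

{"op": "carry_out", "data": {
  "plan": "1.94 0.486 0 0 0 0 34;3.88 0.972 0 0 0 0 34;4.85 1.215 0 0 0 0 34;4.85 1.215 0 0 0 0 34;4.85 1.215 0 0 0 0 34;4.85 1.215 0 0 0 0 34;4.85 1.215 0 0 0 0 34;4.85 1.215 0 0 0 0 34;2.91 0.729 0 0 0 0 34;1.94 0.486 0 0 0 0 34;0 0 0 0 0 0 34;0 0 0 0 0 0 34"
}}

```text
time_s: 7.8
tcp_pos: [504.7, -73.0, 145.7]
tool_rot: [-0.001, 0.788, -0.615, 0.0]
force: [-0.7, 0.7, 3.9]
finger_gap: 35.7
gripper_force: 30.0
```

Run:
```python
from geo2 import *
s=snap('scene'); t=ctrl.sense(); print(t['force'],t['finger_gap'],t['tcp_pos']); prof()
cv2.imwrite('pics/a2.png',cv2.resize(s['pixels'][150:350,190:456,::-1],(798,600),interpolation=cv2.INTER_CUBIC))
```

```text
[0.3 0.4 4. ] 35.992993992855475 [504.7 -73.  145.7]
top grip a [] b []
 bar a []
 strip a [-39.5  -2.8  39.3]
 rack b= -70 [ 4.7 29.5 76.4] rack b= 0 [32.1 53.5 79.7] rack b= 70 [ 7.2 34.7 79.5]
 stop a [118.7 126.3 134.4]
scene grip a [-117.  -112.3 -110.4] b []
 bar a [-111.9  -75.5  -63.3]
 strip a [-45.2 -25.   53.8]
 rack b= -70 [ 7.7 52.6 81.3] rack b= 0 [ 7.8 55.4 82.6] rack b= 70 [ 9.7 42.5 83.1]
 stop a [119.3 127.6 135. ]
```

View pics/a2.png

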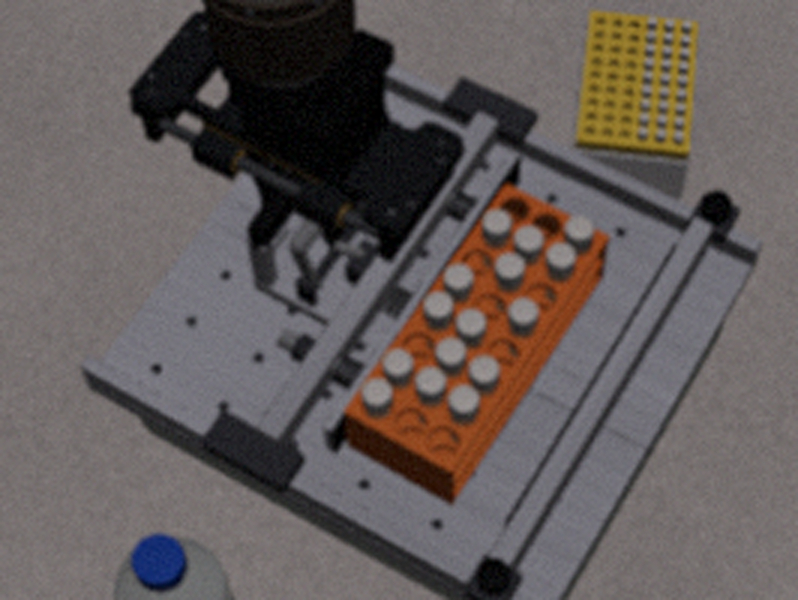

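The clamp follows the gripper. Its strip now just touches the rack's near side, and about 37 mm remains to the stop bar. I'll go on more slowly, watching the force.

{"op": "carry_out", "data": {
  "plan": "1.94 0.486 0 0 0 0 34;2.91 0.729 0 0 0 0 34;2.91 0.729 0 0 0 0 34;2.91 0.729 0 0 0 0 34;2.91 0.729 0 0 0 0 34;2.91 0.729 0 0 0 0 34;2.91 0.729 0 0 0 0 34;2.91 0.729 0 0 0 0 34;2.91 0.729 0 0 0 0 34;2.91 0.729 0 0 0 0 34;2.91 0.729 0 0 0 0 34;1.94 0.486 0 0 0 0 34;0 0 0 0 0 0 34"
}}

```text
time_s: 9.25
tcp_pos: [536.7, -64.9, 145.7]
tool_rot: [0.0, 0.788, -0.615, -0.0]
force: [-2.3, 0.9, 5.5]
finger_gap: 35.9
gripper_force: 30.0
```

{"op": "carry_out", "data": {
  "plan": "1.94 0.486 0 0 0 0 34;0 0 0 0 0 0 34"
}}

```text
time_s: 9.45
tcp_pos: [538.5, -64.4, 145.7]
tool_rot: [0.0, 0.788, -0.615, -0.0]
force: [-2.4, 2.1, 5.7]
finger_gap: 35.7
gripper_force: 30.0
```

{"op": "carry_out", "data": {
  "plan": "1.94 0.486 0 0 0 0 34;0 0 0 0 0 0 34"
}}

```text
time_s: 9.65
tcp_pos: [540.5, -64.0, 145.7]
tool_rot: [0.0, 0.788, -0.615, -0.0]
force: [-3.0, 1.3, 6.1]
finger_gap: 35.8
gripper_force: 30.0
```

{"op": "carry_out", "data": {
  "plan": "1.94 0.486 0 0 0 0 34;0 0 0 0 0 0 34"
}}

```text
time_s: 9.85
tcp_pos: [542.4, -63.5, 145.7]
tool_rot: [0.0, 0.788, -0.615, -0.0]
force: [-1.6, 1.2, 4.7]
finger_gap: 36.0
gripper_force: 30.0
```

{"op": "carry_out", "data": {
  "plan": "1.94 0.486 0 0 0 0 34;0 0 0 0 0 0 34"
}}

```text
time_s: 10.05
tcp_pos: [544.0, -63.1, 145.7]
tool_rot: [0.001, 0.788, -0.615, -0.001]
force: [-2.6, 1.0, 6.0]
finger_gap: 35.4
gripper_force: 30.0
```

{"op": "carry_out", "data": {
  "plan": "1.94 0.486 0 0 0 0 34;0 0 0 0 0 0 34"
}}

```text
time_s: 10.25
tcp_pos: [545.0, -62.8, 145.7]
tool_rot: [0.001, 0.788, -0.615, -0.001]
force: [-5.5, 1.4, 7.9]
finger_gap: 35.5
gripper_force: 30.0
```

{"op": "carry_out", "data": {
  "plan": "1.94 0.486 0 0 0 0 34;0 0 0 0 0 0 34;0 0 0 0 0 0 34"
}}

```text
time_s: 10.55
tcp_pos: [546.1, -62.6, 145.7]
tool_rot: [0.002, 0.788, -0.616, -0.002]
force: [-5.4, 0.5, 8.7]
finger_gap: 36.2
gripper_force: 30.0
```

{"op": "carry_out", "data": {
  "plan": "1.94 0.486 0 0 0 0 34;0 0 0 0 0 0 34;0 0 0 0 0 0 34"
}}

```text
time_s: 10.85
tcp_pos: [547.2, -62.3, 145.6]
tool_rot: [0.003, 0.788, -0.616, -0.002]
force: [-8.5, 0.6, 10.1]
finger_gap: 35.7
gripper_force: 30.0
```

Run:
```python
from geo2 import *
s=snap('scene'); t=ctrl.sense(); print(t['force'],t['finger_gap'],t['tcp_pos'],t['moment']); prof(); t=ctrl.sense(); print(t['force'],t['tcp_pos'])
cv2.imwrite('pics/a3.png',cv2.resize(s['pixels'][150:350,190:456,::-1],(798,600),interpolation=cv2.INTER_CUBIC))
```

```text
[-8.4  0.7  9.5] 35.78252744883755 [547.2 -62.3 145.6] [0.3 2.2 0. ]
top grip a [] b []
 bar a []
 strip a [ 4.5 26.7 73.4]
 rack b= -70 [ 46.7  77.1 116.6] rack b= 0 [ 74.5  91.9 115.3] rack b= 70 [ 64.6  85.8 113.1]
 stop a [121.8 128.2 134.3]
scene grip a [] b []
 bar a [-68.9 -47.6 -31. ]
 strip a [-2.3 17.8 77. ]
 rack b= -70 [ 45.8  90.7 118.5] rack b= 0 [ 45.5  91.6 118.4] rack b= 70 [ 45.   74.7 118.4]
 stop a [121.  128.4 135. ]
[-8.4  0.7 10.2] [547.1 -62.3 145.6]
```

View pics/a3.png

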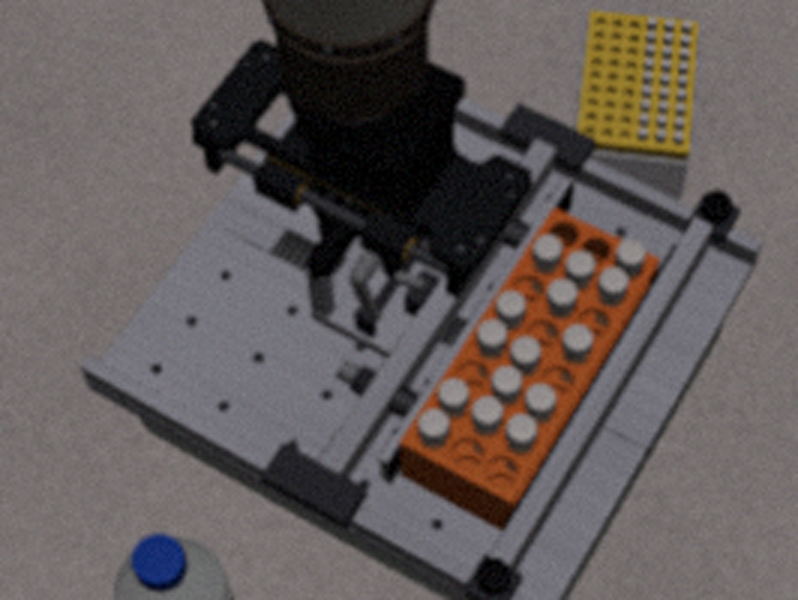

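The rack is square against the stop bar and the strip is pressed about 3.7 mm. About 5.5 mm more is needed, which should show as about 18 N at the wrist.

{"op": "carry_out", "data": {
  "plan": "1.94 0.486 0 0 0 0 34;1.94 0.486 0 0 0 0 34;0 0 0 0 0 0 34;0 0 0 0 0 0 34"
}}

```text
time_s: 11.4
tcp_pos: [549.2, -61.8, 145.5]
tool_rot: [0.004, 0.788, -0.616, -0.004]
force: [-11.5, -0.0, 12.9]
finger_gap: 35.8
gripper_force: 30.0
```

{"op": "carry_out", "data": {
  "plan": "1.94 0.486 0 0 0 0 34;0 0 0 0 0 0 34;0 0 0 0 0 0 34"
}}

```text
time_s: 11.7
tcp_pos: [550.0, -61.6, 145.4]
tool_rot: [0.005, 0.788, -0.616, -0.005]
force: [-13.9, 0.0, 14.5]
finger_gap: 36.0
gripper_force: 30.0
```

{"op": "carry_out", "data": {
  "plan": "1.94 0.486 0 0 0 0 34;0 0 0 0 0 0 34;0 0 0 0 0 0 34"
}}

```text
time_s: 12.0
tcp_pos: [551.0, -61.3, 145.4]
tool_rot: [0.006, 0.788, -0.616, -0.006]
force: [-15.8, -0.2, 15.9]
finger_gap: 35.9
gripper_force: 30.0
```

{"op": "carry_out", "data": {
  "plan": "1.94 0.486 0 0 0 0 34;0 0 0 0 0 0 34;0 0 0 0 0 0 34"
}}

```text
time_s: 12.3
tcp_pos: [551.9, -61.1, 145.3]
tool_rot: [0.007, 0.788, -0.616, -0.006]
force: [-17.4, -1.2, 17.7]
finger_gap: 36.2
gripper_force: 30.0
```

{"op": "carry_out", "data": {
  "plan": "0.97 0.243 0 0 0 0 34;0 0 0 0 0 0 34;0 0 0 0 0 0 38;0 0 0 0 0 0 40;0 0 0 0 0 0 42;0 0 0 0 0 0 44;0 0 0 0 0 0 46;0 0 0 0 0 0 48;0 0 0 0 0 0 50"
}}

```text
time_s: 13.2
tcp_pos: [554.9, -60.5, 144.4]
tool_rot: [0.005, 0.788, -0.616, -0.005]
force: [-10.3, -2.2, 8.1]
finger_gap: 48.8
gripper_force: 4.9
```

{"op": "carry_out", "data": {
  "plan": "0 0 0 0 0 0 54;0 0 0 0 0 0 58;0 0 0 0 0 0 64;0 0 0 0 0 0 70;0 0 0 0 0 0 78;0 0 0 0 0 0 87;0 0 0 0 0 0 87;0 0 0 0 0 0 87"
}}

```text
time_s: 14.0
tcp_pos: [561.3, -58.8, 145.5]
tool_rot: [-0.0, 0.788, -0.615, 0.0]
force: [0.6, -0.4, -0.0]
finger_gap: 85.5
gripper_force: 0.0
```

{"op": "carry_out", "data": {
  "plan": "0 0 10 0 0 0 87;0 0 15 0 0 0 87;0 0 20 0 0 0 87;0 0 30 0 0 0 87;0 0 30 0 0 0 87;-25 -20 20 0 0 0 87;-40 -20 0 0 0 0 87;-45 -20 0 0 0 0 87;-45 -20 0 0 0 0 87;-10 -25 0 0 0 0 87;0 -25 0 0 0 0 87;0 -25 0 0 0 0 87;0 -25 0 0 0 0 87;0 -25 0 0 0 0 87;0 0 0 0 0 0 87"
}}

```text
time_s: 15.5
tcp_pos: [396.2, -265.8, 271.1]
tool_rot: [0.0, 0.787, -0.617, 0.0]
force: [0.1, -0.3, -0.9]
finger_gap: 86.9
gripper_force: 0.0
```

Run:
```python
from geo2 import *
s=snap('scene'); prof()
cv2.imwrite('pics/a4.png',cv2.resize(s['pixels'][150:350,190:456,::-1],(798,600),interpolation=cv2.INTER_CUBIC))
```

```text
top grip a [] b []
 bar a [-61.1 -60.7 -58.6]
 strip a [-2.1 16.9 54.1]
 rack b= -70 [ 43.6  71.4 116.5] rack b= 0 [ 43.1  80.4 114.6] rack b= 70 [ 43.2  70.7 113.2]
 stop a [121.9 128.3 134.4]
scene grip a [] b []
 bar a [-46.7 -45.8 -44.7]
 strip a [ 2.1 19.7 77.7]
 rack b= -70 [ 45.7  91.3 118.5] rack b= 0 [ 45.2  92.1 118.2] rack b= 70 [ 45.2  75.1 118.8]
 stop a [120.9 128.3 135. ]
```

View pics/a4.png

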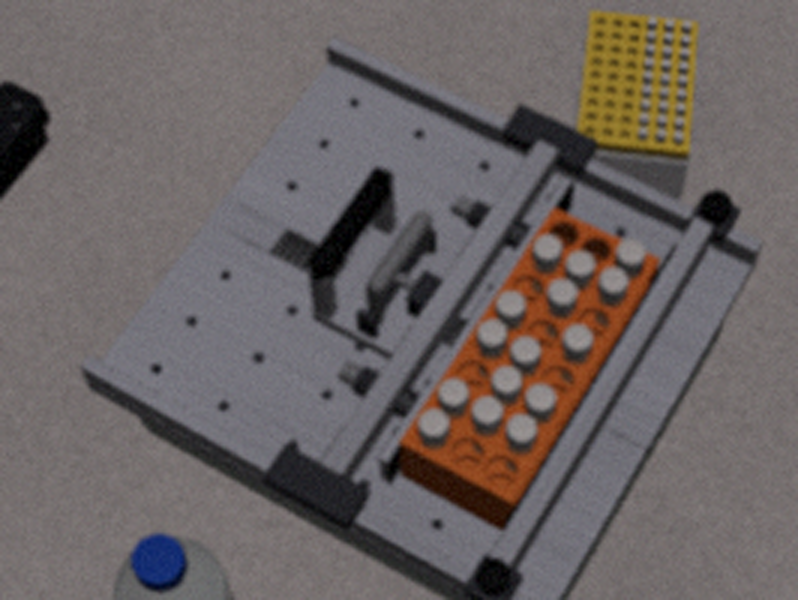

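The picture shows the gripper clear, the rack square on the stop and the clamp holding its place. I'll check the lever and the compression from the bars' positions.

Run:
```python
from geo2 import *
for n in ['top','scene']:
    P,C=cloud(snap(n)); a=(P[:,:2]-O)@ex; b=(P[:,:2]-O)@ey; z=P[:,2]
    org=(C[:,0]>C[:,2]*1.8)&(C[:,0]>60); pc=lambda v:np.percentile(v,[3,50,97])
    print(n,'grip',pc(a[(z>169)&(z<185)&(abs(b)<30)&(a<-25)&(a>-100)]),'bar',pc(a[(z>161)&(z<170)&(abs(b)<24)&(a>-38)&(a<15)&~org]),'bar2',pc(a[(z>155)&(z<170)&(abs(b)<24)&(a>-38)&(a<15)&~org]))
```

```text
top grip [-60.6 -54.2 -47.4] bar [-24.7 -19.4 -13.7] bar2 [-24.7 -19.4 -13.6]
scene grip [-58.1 -50.3 -45. ] bar [-22.1 -16.  -11.4] bar2 [-22.1 -15.8 -11.5]
```

```bash
python3 -c "
from station import ctrl
print(ctrl.sign_off())"
```

```text
the job is handed in; nothing more can be done
None
```

The job is handed in; I have no verdict back. The rack is square against the rear stop bar, the lever is back at rest, and the strip is pressed in about 6.7 mm (about 12 N). It was at about 9 mm before I let go, and the clamp then settled back about 2 mm.

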